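# Set the purge regulator to its mark and lock it

### The arm

A 6-joint arm with a two-finger parallel gripper is mounted at the origin on the work surface. World frame = base frame: x ahead of the robot, y to its left, z up, the work surface at z = 0. Lengths are in m, angles in rad, forces in N, time in s.
With the tool pointing down it reaches from about 0.35 to 0.975 m from the base axis. Payload 4.9 kg.
Tool frame: the origin (TCP) lies midway between the tips of the shut fingers; the grasp point (between the pads) lies 19 mm behind it (ctrl.hold_point_z is the distance from the TCP to the grasp point, in m); z points along the fingers, y is the line along which they close (so a half turn about z gives the same grasp; the last joint's range is limited). The gripper opens to 85 mm and grips with 20 to 120 N. Pads are 22 mm wide; open, the fingers measure 114 mm over their backs; the gripper's body (76 mm by 85 mm) begins 54 mm behind the grasp point. The pads swing forward as they close: fully open they stand 13 mm farther back than shut.
Start: joints at [-1.428, 0.053, 1.613, -0, 1.476, -0.119], TCP at [0.162, -0.604, 0.231] pointing down, gripper open.
Joint ranges: [-3.01, 3.01], [-1.01, 2.22], [0.06, 2.58], [-1.02, 4.17], [0.09, 2.62], [-3.14, 3.14]. Speed limits (rad/s): [2.57, 2.57, 3.14, 3.14, 3.14, 3.14].

### API

Orientations are given as a rotation vector (axis times angle).
In Python, from station import status, viewer, finish_job, ctrl gives the robot as it stands.
- The arm moves only by the shell command python3 -m jog 'ROWS' [FORCE]. ROWS is JSON, a list of rows, each a list of 7 numbers: the turn, a rotation vector about the tool's x, y, z each as a share of 5 degrees, from -1 to 1, then the shift along the tool's x, y, z each as a share of 30 mm, from -1 to 1, then the opening, from -1 (shut) to 1 (fully open). A call has 1 to 5 rows; each row shifts and turns the commanded pose from where the row before left it, along the tool's axes as they then stand; what a row does not reach is not made up. A row lasts 1/8 s, in which the tool goes at most 62.5 mm and 10.7 degrees, less where a joint would pass 70% of its speed; a pose out of reach is approached as far as the arm can. A call with a number of a shift or a turn outside -1 to 1 is refused whole. A call with a gripper value outside its range is refused whole. The fingers move at their own pace and stop on an object; FORCE is the grip in N (left out, the last holds). Time passes only in rows, so rows that do not move let the fingers close. It gives the time, the measured TCP pose, the force, the opening and the grip force at its end, in the units of the state.
- status.get_obs(): the state, without advancing time (a new reading comes with each control period).
- viewer.get_image(name): name is "side" or "top"; returns a dict with "img" (480x640x3 uint8, red, green, blue), "fovy" (degrees; the focal length in pixels is half the picture's height over the tangent of half this angle, whatever the lens; pixels are square), "cx", "cy" (the principal point, pixels), "rvec" (rotation vector, rad) and "tvec" (3), from world to camera coordinates, as OpenCV has them. Camera axes: x right, y down, z forward; pixel columns grow to the right and rows downward; lengths in m; the calibration is good to about 2 mm. A picture is of the moment at which its call begins. There is no depth.
- finish_job(): hands the job in; it is judged then, once.
The state is a dict: "t": time; "q": joint angles; "dq": joint speeds; "effort": joint torques, N m; "tool_pos": TCP position; "tool_rot": TCP orientation; "contact_force": force on the tool from outside, world axes, zero at the start; "wrist_torque": the same for the moment, N m; "opening": finger opening in m; "grip_force": force on a finger pad.
Only numpy, scipy, OpenCV 4.12 (cv2) and the standard library are available. Lean on these libraries where they do the work, as an engineer would, in place of code of your own. Each camera call takes 0.05 s, during which the arm holds its last target. There are 200 camera calls.

### The job

Turn the regulator knob on the sloping console until its nose points at the raised set mark on the bezel around it. Then, with the setting left on the mark, slide the lock cover along its rails over the knob, all the way to its stop. Leave the set mark where it is and do not disturb the other things on the bench.

Things in the scene. Friction and masses are not known exactly. Their poses are not given: they have to be found in the camera images.
- console: Grey console fixed to the bench, 290 mm wide. Its flat face (156 mm up the slope) slopes 30 degrees: the normal leans 30 degrees from vertical towards console -x (robot's side). Origin on the bench 90 mm below the face's centre; x to the high back edge, y left, z up. Knob axis at console y = -0.045. Also on it: fixed round trim knob (14 mm high, right end).
- knob (a joint): Knob angle (rad) about the face's normal: 0 = nose straight up the slope, positive = clockwise looking at the face; -2 to 2, light friction, stays where left. Black plastic disc 44 mm across with a grip bar 42 mm long, 14 mm wide, 11 to 37 mm off the face. A 6 mm wide nose with a white line, to 29.5 mm from the axis, continues one end of the bar.
- knob_grip (a point): Point on the knob's axis, 30 mm off the face, in the middle of the grip bar, where to take it. Its x points along the bar to the nose, z out of the face.
- knob_tip (a point): Point of the knob's nose, 30 mm from the knob's axis, 8 mm off the face.
- setmark (a joint): Angle (rad) of the set mark about the knob's axis, counted like knob; the knob is set when both are equal. Thin white bezel plate 71 mm across under the knob with one raised dark steel block, 31 to 42 mm from the axis, 5 mm wide, 9 mm high. Stiff; not to be moved.
- mark_tip (a point): Inner end of the set mark, 30 mm from the knob's axis, 8 mm off the face; the knob's nose meets it when set.
- cover (a joint): Slide of the lock cover (m): 0 = open, its middle 100 mm left of the knob's axis; 0.100 = at its stop, its middle over the knob. Slides along the face to the right (console -y), friction 3 N. Aluminium bridge open at both ends, clear window on top: 94 mm up the slope, 70 mm along the slide, 6 to 44 mm off the face.
- cover_tab (a point): In the middle of the tab on top of the lock cover, 60 mm off the face. The tab is an aluminium block 10 mm thick along the slide, 32 mm long along the slope, from 44 to 68 mm off the face. Axes: x up the slope, y to the left, z out of the face.
- beaker: Bystander: loose clear plastic beaker, 80 mm across, 110 mm high, left of the console. Origin under its centre.
- vial: Bystander: loose glass vial with blue cap, 28 mm across, 60 mm high, right of the console. Origin under its centre.
- probe: Bystander: loose sensor probe lying on the bench in front of the console, 140 mm long along its x, 20 mm high. Origin on the bench.
- mouse: Bystander: loose black computer mouse 62 x 105 x 30 mm, on the left. Origin under its centre.

How it is judged:
By the outcome, as a careful person would: the job done as asked, in the order asked, and still so for the second after the job is handed in, with the robot touching nothing.
It also fails if it takes over 51 s, if anything falls off the work surface, if the arm or the gripper's body presses on something with over 40 N, if the wrist force passes 120 N, or if a joint passes its speed limit or range.

## Working session

There is one attempt and no reset: what is moved stays moved. The work goes in short steps, Python scripts to look and compute and a shell command to move; the robot and the scene stay as the last step left them, time stands still between calls to the robot, and variables do not carry over. Pictures are saved under pics/ and viewed, at most 10 in all, crops included, and the job is handed in when it is done.

```bash
ls; mkdir -p pics
python3 - <<'E'
from station import status, viewer, ctrl
import cv2,pickle
for n in("side","top"):
    d=viewer.get_image(n); cv2.imwrite(f"pics/{n}0.png",d["img"][:,:,::-1]); pickle.dump(d,open(f"{n}0.pkl","wb"))
    print(n,d["fovy"],d["cx"],d["cy"],d["rvec"],d["tvec"])
print(status.get_obs(),ctrl.hold_point_z)
E
```

```text
pics
side 56.369299942069865 314.0901172643656 240.9563679416077 [ 2.13954462 -0.05632759  0.02428082] [-0.48201802  0.15604953  0.88389655]
top 57.295795939446606 326.37307697510875 246.14951319318982 [ 2.20607474 -2.15631435  0.07956874] [0.04582573 0.49233767 1.05696958]
{'t': 0.1, 'q': array([-1.42804302e+00,  5.33441017e-02,  1.61417169e+00, -1.08237065e-05,
        1.47603610e+00, -1.18999381e-01]), 'dq': array([-0.00159444, -0.00132613, -0.00231292, -0.00028784, -0.00086973,
        0.00033536]), 'effort': array([ 3.05070471e-04, -3.94904387e+01, -3.71362996e+01, -2.30748556e-04,
        3.92031128e-03, -8.14605727e-06]), 'tool_pos': array([ 0.16164836, -0.60313293,  0.230144  ]), 'tool_rot': array([-3.11278303e+00, -4.09733357e-01,  5.34407540e-05]), 'contact_force': array([ 0.32767842,  0.17327171, -0.545526  ]), 'wrist_torque': array([-0.04562746,  0.01015411,  0.05644321]), 'grip_force': 0.0, 'opening': 0.08524975352941452} 0.0187
```

View pics/side0.png

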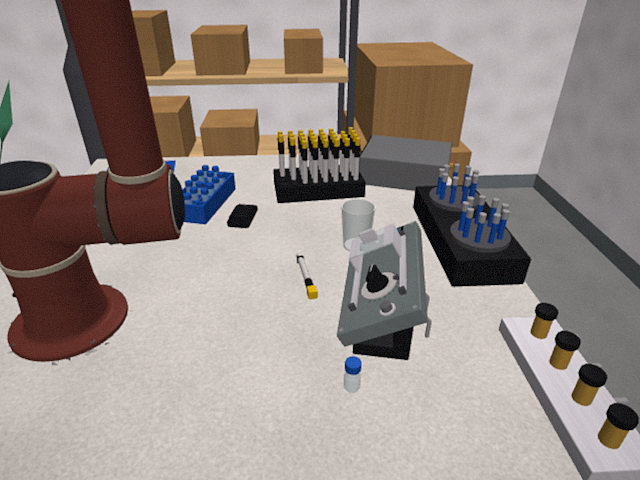

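View pics/top0.png

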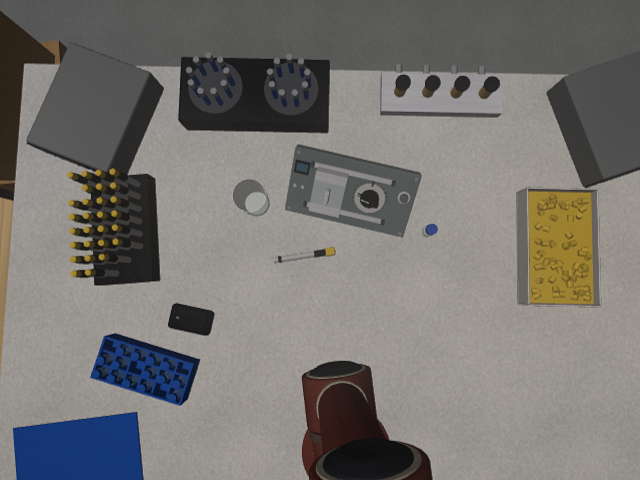

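The side view shows the console at about (385,290), with the knob at (377,280), the trim knob at (388,309) and the cover tab near (370,237). The top view shows the face with corners near (297,146), (421,173), (404,236) and (286,209). The bezel is at (370,198) and the tab at (327,196). I'll zoom in next.

Run:
```python
import cv2,pickle,numpy as np
T=pickle.load(open("top0.pkl","rb"))["img"][130:250,275:435,::-1]
S=pickle.load(open("side0.pkl","rb"))["img"][215:345,325:445,::-1]
a=cv2.resize(T,None,fx=5,fy=5,interpolation=cv2.INTER_CUBIC)
b=cv2.resize(S,None,fx=4.6,fy=4.6,interpolation=cv2.INTER_CUBIC)
cv2.imwrite("pics/t1.png",a);cv2.imwrite("pics/s1.png",b)
for n in("top","side"):
    d=pickle.load(open(n+"0.pkl","rb"));R,_=cv2.Rodrigues(d["rvec"]);print(n,-R.T@d["tvec"])
```

```text
top [0.40969869 0.05297205 1.09133955]
side [ 0.45122071 -0.68374774  0.60568542]
```

View pics/t1.png

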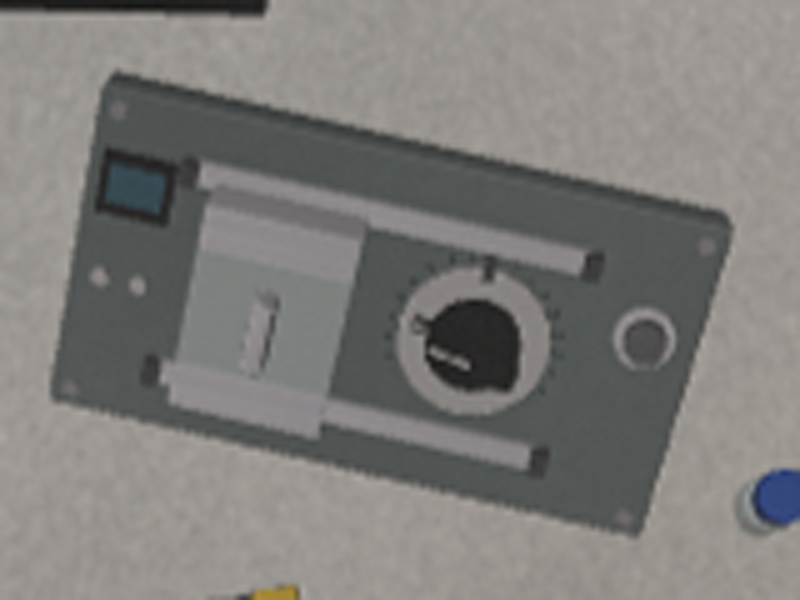

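View pics/s1.png

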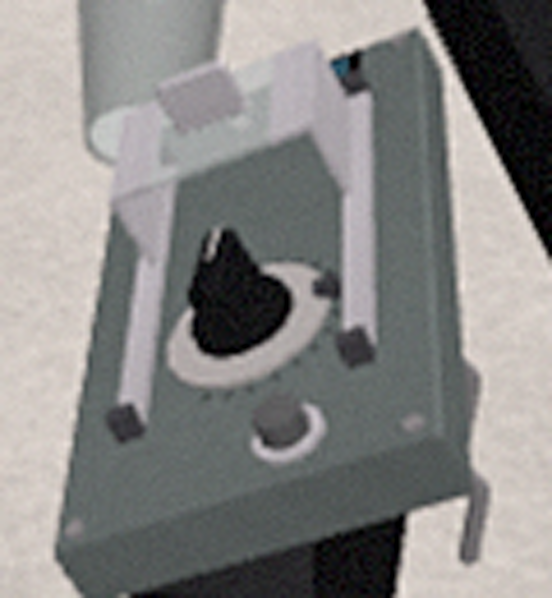

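The zoomed top crop shows the bezel centre at about (475,340) and the set mark at (489,268), nearly up the slope. The knob's nose points left, with its low end near (420,325) and the white line from (430,348) to (470,368). The tab top is at about (260,332). Next I'll cast rays.

```bash
cat > geo.py <<'E'
import cv2,pickle,numpy as np
def cam(n,d=None):
    d=d or pickle.load(open(n+"0.pkl","rb"));R,_=cv2.Rodrigues(d["rvec"]);return d,R,-R.T@d["tvec"],d["img"].shape[0]/2/np.tan(np.radians(d["fovy"]/2))
def ray(n,px):
    d,R,c,f=cam(n);v=R.T@np.array([(px[0]-d["cx"])/f,(px[1]-d["cy"])/f,1]);return c,v
def plane(n,px,p0,nn):
    c,v=ray(n,px);return c+v*((p0-c)@nn)/(v@nn)
tc=lambda x,y:((x+.5)/5-.5+275,(y+.5)/5-.5+130)
sc=lambda x,y:((x+.5)/4.6-.5+325,(y+.5)/4.6-.5+215)
def tri(p,q):
    A=[];b=[]
    for n,x in(("top",p),("side",q)):
        c,v=ray(n,x);v/=np.linalg.norm(v);P=np.eye(3)-np.outer(v,v);A.append(P);b.append(P@c)
    X=np.linalg.lstsq(np.vstack(A),np.hstack(b),rcond=None)[0]
    return X,[np.linalg.norm(a@X-k) for a,k in zip(A,b)]
E
python3 - <<'E'
from geo import *
np.set_printoptions(precision=4,suppress=True)
Z=np.array([0,0,1.])
fl,fr=[plane("top",tc(*p),np.array([0,0,.051]),Z) for p in((52,400),(638,535))]
bl,br=[plane("top",tc(*p),np.array([0,0,.129]),Z) for p in((103,92),(729,240))]
print(fl,fr,bl,br,[np.linalg.norm(a-b) for a,b in((fl,fr),(bl,br),(fl,bl),(fr,br))])
for a,b in((fr,fl),(br,bl)): print("yaw",np.arctan2(-(b-a)[0],(b-a)[1]))
print("centre",(fl+fr+bl+br)/4)
print("tri FL-R", tri(tc(638,535),sc(58,552)), tri(tc(729,240),sc(440,440)))
d=cam("top")[0];im=d["img"].astype(int)
x0,y0=330,170
sub=im[170:225,350:395];sat=sub.max(2)-sub.min(2)
m=(sub.min(2)>125).astype(np.uint8)
cs,_=cv2.findContours(m,cv2.RETR_EXTERNAL,cv2.CHAIN_APPROX_NONE)
for c in cs:
    if len(c)>20: print(len(c),cv2.fitEllipse(c+np.array([350,170])),cv2.boundingRect(c))
print(im[198,350:392].min(1))
E
```

```text
[0.5741 0.1578 0.051 ] [ 0.5156 -0.1228  0.051 ] [0.7012 0.1313 0.129 ] [ 0.6403 -0.1488  0.129 ] [np.float64(0.2866616247155166), np.float64(0.28663585134655106), np.float64(0.15145345362772453), np.float64(0.14934908803382127)]
yaw -0.20546474052645908
yaw -0.21405154464850298
centre [0.6078 0.0044 0.09  ]
tri FL-R (array([ 0.5161, -0.1226,  0.0527]), [np.float64(0.0006415558041944815), np.float64(0.0006415558041949977)]) (array([ 0.6433, -0.1499,  0.1256]), [np.float64(0.0021954708223306555), np.float64(0.002195470822329655)])
64 ((364.2492980957031, 217.4381866455078), (3.400792121887207, 40.965126037597656), 102.91362762451172) (0, 43, 31, 10)
84 ((369.2225341796875, 197.81884765625), (26.629793167114258, 29.10780906677246), 94.46355438232422) (5, 14, 30, 29)
87 ((368.57586669921875, 176.95399475097656), (3.809471607208252, 58.083003997802734), 102.92021179199219) (0, 1, 42, 13)
[ 80  82  80  82 109 129 129 129 130 127  39  35  38  37  38  39  39  39
  36  39  38  38  40  39  39  38  40  37  47 106 131 128 127 130 127  88
  83  84  82  82  82  84]
```

```bash
cat >> geo.py <<'E'
yaw=-0.210
cy,sy=np.cos(yaw),np.sin(yaw)
Y=np.array([-sy,cy,0]);XC=np.array([cy,sy,0])
N=-.5*XC+np.array([0,0,.866]);U=.866*XC+np.array([0,0,.5])
E
python3 - <<'E'
from geo import *
np.set_printoptions(precision=4,suppress=True)
for n,r in(("top",(175,220,350,395)),("side",(265,305,355,405))):
    im=cam(n)[0]["img"].astype(int);a,b,c,d=r;sub=im[a:b,c:d].min(2)
    m=(sub>(105 if n=="top" else 140)).astype(np.uint8)
    k,l,st,ce=cv2.connectedComponentsWithStats(m)
    print(n,st[1:],)
    for i in range(1,k):
        if st[i,4]>60:
            pts=np.argwhere(l==i)[:,::-1].astype(np.int32)+[c,a]
            h=cv2.convexHull(pts.astype(np.int32));e=cv2.fitEllipse(h);print(n,st[i],e)
            print(" on z .091:",plane(n,e[0],np.array([0,0,.0915]),np.array([0,0,1.])))
C=plane("top",tc(475,340),np.array([0,0,.0915]),np.array([0,0,1.]))
print("C",C)
def loc(n,px,h):
    P=plane(n,px,C+N*h,N)-C;u,l=P@U,P@Y;return np.round([u*1e3,l*1e3,np.arctan2(-l,u),1e3*np.hypot(u,l)],3)
print("mark",loc("top",tc(489,268),.009),loc("side",sc(326,284),.009))
print("nose end low",loc("top",tc(418,325),.008))
print("line",loc("top",tc(430,348),.037),loc("top",tc(470,368),.037))
print("line side",loc("side",sc(213,232),.037),loc("side",sc(208,258),.037))
print("trim",loc("top",tc(645,340),.014))
print("tab",loc("top",tc(267,295),.068),loc("top",tc(255,372),.068),loc("top",tc(260,332),.068))
E
```

```text
top [[  0   0  42  10 182]
 [  4   8  31  30 383]
 [  8  20   1   1   1]
 [ 11  25   3   2   3]
 [ 16  27   3   2   3]
 [  0  37  31   8 125]]
top [  0   0  42  10 182] ((372.2854309082031, 178.143310546875), (6.420196056365967, 46.59543991088867), 101.70401000976562)
 on z .091: [ 0.6455 -0.0456  0.0915]
top [  4   8  31  30 383] ((369.26043701171875, 197.78334045410156), (29.285974502563477, 30.442832946777344), 91.34440612792969)
 on z .091: [ 0.5995 -0.0393  0.0915]
top [  0  37  31   8 125] ((362.549560546875, 216.70962524414062), (5.347082614898682, 41.756431579589844), 102.06637573242188)
 on z .091: [ 0.5552 -0.0246  0.0915]
side [[  0   0   7  40 178]
 [ 17   0   1   1   1]
 [ 44   0   6  22 112]
 [ 16   3   1   2   2]
 [  6   7  36  27 310]
 [ 36  38   4   2   6]]
side [  0   0   7  40 178] ((358.1202392578125, 263.90618896484375), (6.077500820159912, 81.58432006835938), 4.034835338592529)
 on z .091: [0.5714 0.0299 0.0915]
side [ 44   0   6  22 112] ((401.7158508300781, 275.2594299316406), (10.437458992004395, 22.272192001342773), 1.752956748008728)
 on z .091: [ 0.6491 -0.0116  0.0915]
side [  6   7  36  27 310] ((378.66558837890625, 285.20086669921875), (21.19527244567871, 38.01904296875), 60.869136810302734)
 on z .091: [ 0.6002 -0.0392  0.0915]
C [ 0.5999 -0.0401  0.0915]
mark [37.398  2.555 -0.068 37.485] [37.884 -3.158  0.083 38.016]
nose end low [ 3.44  27.311 -1.445 27.527]
line [ 3.925 20.405 -1.381 20.779] [-0.917  0.971 -2.328  1.335]
line side [ 1.73  16.269 -1.465 16.361] [ 0.568 -0.745  0.919  0.937]
trim [ 22.819 -73.111   1.268  76.589]
tab [21.031 94.761 -1.352 97.067] [-14.408  92.839  -1.725  93.95 ] [ 4.017 94.367 -1.528 94.453]
```

```bash
python3 -m jog '[[0,0,0,0.2,-0.2,-0.4,0],[0,0,0,0.7,-0.7,-0.4,0],[0,0,0,0.95,-0.93,0,0],[0,0,0,0.95,-0.93,0,0],[0,0,0,0.95,-0.93,0,0]]' 
for i in 1; do python3 -m jog '[[0,0,0,0.95,-0.93,0,0],[0,0,0,0.95,-0.93,0,0],[0,0,0,0.95,-0.93,0,0],[0,0,0,0.95,-0.93,0,0],[0,0,0,0.95,-0.93,0,0]]'; done
python3 -m jog '[[0,0,0,0.95,-0.93,0,0],[0,0,0,0.95,-0.93,0,0],[0,0,0,0.95,-0.93,0,0],[0,0,0,0.95,-0.93,0,0],[0,0,0,0.95,-0.93,0,0]]'
python3 -m jog '[[0,0,0,0.95,-0.93,0,0],[0,0,0,0.95,-0.93,0,0],[0,0,0,0.4,-0.4,0,0],[0,0,0,0,0,0,0]]'
cat >> geo.py <<'E'
P0=np.array([.599,-.0393,.0905])
from scipy.spatial.transform import Rotation as Ro
def todo(th,pos):
    """rotation (units of 5deg) and shift (units of 30 mm) in present tool axes, x along bar angle th"""
    from station import status
    s=status.get_obs();R=Ro.from_rotvec(s["tool_rot"]).as_matrix()
    b=np.cos(th)*U-np.sin(th)*Y;z=-N/np.linalg.norm(N);b/=np.linalg.norm(b)
    G=np.c_[b,np.cross(z,b),z]
    print("t %.2f pos"%s["t"],s["tool_pos"].round(4),"q",s["q"].round(2),"F",s["contact_force"].round(1),"open",s["opening"].round(4),"grip",s["grip_force"])
    print("turn",(Ro.from_matrix(R.T@G).as_rotvec()/np.radians(5)).round(2),"shift now",((R.T@(pos-s["tool_pos"]))/.03).round(2),"shift after turn",((G.T@(pos-s["tool_pos"]))/.03).round(2))
E
python3 - <<'E'
from geo import *
np.set_printoptions(precision=4,suppress=True)
def loc(n,px,h):
    P=plane(n,px,P0+N*h,N)-P0;u,l=P@U,P@Y;return np.round([u*1e3,l*1e3,np.arctan2(-l,u),1e3*np.hypot(u,l)],3)
for n,c,w in(("top",tc(489,268),4),("side",sc(326,284),5)):
    im=cam(n)[0]["img"].astype(int).min(2);x,y=np.round(c).astype(int)
    print(im[y-w:y+w+1,x-w:x+w+1])
    sub=im[y-w:y+w+1,x-w:x+w+1];wt=np.clip(75-sub,0,99) 
    yy,xx=np.mgrid[y-w:y+w+1,x-w:x+w+1];p=((wt*xx).sum()/wt.sum(),(wt*yy).sum()/wt.sum())
    print(p,loc(n,p,.006))
todo(-1.42,P0+N*.12)
E
```

```text
t: 0.72
tool_pos: [0.2425, -0.4663, 0.2562]
tool_rot: [3.114, 0.41, 0.001]
contact_force: [-0.0, 0.0, -0.1]
opening: 0.0427
grip_force: 0.0
t: 1.35
tool_pos: [0.3439, -0.2945, 0.2562]
tool_rot: [3.114, 0.41, 0.001]
contact_force: [0.7, 0.3, 0.4]
opening: 0.0428
grip_force: 0.0
t: 1.98
tool_pos: [0.4453, -0.1228, 0.2563]
tool_rot: [3.114, 0.41, 0.002]
contact_force: [1.0, 0.0, -0.4]
opening: 0.0422
grip_force: 0.0
t: 2.48
tool_pos: [0.494, -0.0405, 0.2557]
tool_rot: [3.114, 0.413, -0.0]
contact_force: [-0.4, -0.3, 0.6]
opening: 0.0429
grip_force: 0.0
[[127 127 135 134 139 140 137 136 136]
 [ 90  88 111 113 118 122 128 134 138]
 [ 80  65  79  77  61  65  90 113 124]
 [ 81  74  82  81  67  57  68  79  80]
 [101 102 109  91  56  61  77  81  81]
 [125 129 138 105  56  69 108 106  92]
 [129 129 128  99  58  76 135 138 115]
 [128 128 126 102  97 101 131 129 129]
 [129 127 130 130 130 131 129 128 127]]
(np.float64(372.2027972027972), np.float64(182.6993006993007)) [38.865  2.488 -0.064 38.945]
[[ 78  95  94  95  86 100 101  97  88 140 187]
 [132 121  94  71  84 103 101  97  93 140 180]
 [170
[... 263 characters left out ...]
  35 127 184]
 [171 175 164 130 101  94  81  54  53 126 185]
 [170 172 172 170 157 160 137  81  86 135 180]
 [173 166 166 172 173 165 142  95  91 136 182]]
(np.float64(396.2201257861635), np.float64(277.0712788259958)) [39.208 -1.78   0.045 39.248]Traceback (most recent call last):
  File "<stdin>", line 11, in <module>
  File "geo.py", line 28, in todo
    print("t %.2f pos"%s["t"],s["tool_pos"].round(4),"q",s["q"].round(2),"F",s["contact_force"].round(1),"open",s["opening"].round(4),"grip",s["grip_force"])
                                                                                                                ^^^^^^^^^^^^^^^^^^
AttributeError: 'float' object has no attribute 'round'
```

```bash
sed -i 's/s\["opening"\].round(4)/round(s["opening"],4)/' geo.py
python3 - <<'E'
from geo import *
np.set_printoptions(precision=4,suppress=True)
for n,box,bc in(("top",(180,186,371,375),(369.26,197.78)),("side",(274,281,393,401),(378.67,285.2))):
    a,b,c,d=box;im=cam(n)[0]["img"].astype(int).min(2);wt=np.clip(75-im[a:b,c:d],0,99)
    yy,xx=np.mgrid[a:b,c:d];p=((wt*xx).sum()/wt.sum(),(wt*yy).sum()/wt.sum())
    C=plane(n,bc,P0+N*.0017,N)
    for h in(.005,.008):
        P=plane(n,p,P0+N*h,N)-C;u,l=P@U,P@Y;print(n,p,C,h,u,l,np.arctan2(-l,u))
    if n=="top":tp=p
X,e=tri(tp,p);d=X-P0;print(X,e,d@U,d@Y,d@N,np.arctan2(-(d@Y),d@U))
todo(-1.42,P0+N*.12)
E
```

```text
top (np.float64(372.469696969697), np.float64(182.83333333333334)) [ 0.5993 -0.0392  0.0926] 0.005 0.03713078704109781 0.0016669525756257547 -0.04486395679508304
top (np.float64(372.469696969697), np.float64(182.83333333333334)) [ 0.5993 -0.0392  0.0926] 0.008 0.03801782187562969 0.0018194605630994596 -0.047821607955390234
side (np.float64(396.2473572938689), np.float64(277.1141649048626)) [ 0.5998 -0.0413  0.0931] 0.005 0.03645862676969774 0.0013203538465952616 -0.036199308284961165
side (np.float64(396.2473572938689), np.float64(277.1141649048626)) [ 0.5998 -0.0413  0.0931] 0.008 0.03787017735542887 -0.0031207565188903523 0.0822209233934513
[ 0.6298 -0.0441  0.1126] [np.float64(6.131520160510939e-05), np.float64(6.131520160481683e-05)] 0.038041227509568724 0.0017131034151020045 0.003547035093177598 -0.04500240666542152
t 2.48 pos [ 0.494  -0.0405  0.2557] q [-0.23 -0.28  1.88 -0.    1.54  1.08] F [-0.4 -0.3  0.6] open 0.0429 grip 0.0
turn [ -5.05   3.64 -10.59] shift now [ 1.61 -0.04  2.04] shift after turn [0.79 0.09 2.48]
```

```bash
python3 -m jog '[[-0.39,0.28,-0.815,0,0,0,0],[-0.39,0.28,-0.815,0,0,0,0],[-0.39,0.28,-0.815,0,0,0,0],[-0.39,0.28,-0.815,0,0,0,0],[-0.39,0.28,-0.815,0,0,0,0]]' >/dev/null
python3 -m jog '[[-0.39,0.28,-0.815,0,0,0,0],[-0.39,0.28,-0.815,0,0,0,0],[-0.39,0.28,-0.815,0,0,0,0],[-0.39,0.28,-0.815,0,0,0,0],[-0.39,0.28,-0.815,0,0,0,0]]' >/dev/null
python3 -m jog '[[-0.39,0.28,-0.815,0,0,0,0],[-0.39,0.28,-0.815,0,0,0,0],[-0.37,0.28,-0.81,0,0,0,0],[0,0,0,0,0,0,0],[0,0,0,0,0,0,0]]' 
python3 -c "
from geo import *
todo(-1.42,P0+N*.06);todo(-1.42,P0+N*.016)"
```

```text
t: 4.35
tool_pos: [0.4938, -0.0418, 0.2556]
tool_rot: [2.237, 1.541, 0.498]
contact_force: [0.3, 0.7, 0.1]
opening: 0.0428
grip_force: 0.0
t 4.35 pos [ 0.4938 -0.0418  0.2556] q [-0.24 -0.66  2.2   0.02  1.08  0.12] F [0.3 0.7 0.1] open 0.0428 grip 0.0
turn [-0.    0.03 -0.04] shift now [0.84 0.08 4.47] shift after turn [0.83 0.08 4.47]
t 4.35 pos [ 0.4938 -0.0418  0.2556] q [-0.24 -0.66  2.2   0.02  1.08  0.12] F [0.3 0.7 0.1] open 0.0428 grip 0.0
turn [-0.    0.03 -0.04] shift now [0.85 0.08 5.94] shift after turn [0.83 0.08 5.94]
```

```bash
python3 -m jog '[[0,0,0,0.3,0.04,0.4,0],[0,0,0,0.54,0.04,0.9,0],[0,0,0,0,0,1,0],[0,0,0,0,0,1,0],[0,0,0,0,0,0.75,0]]' 
python3 -m jog '[[0,0,0,0,0,0.3,0],[0,0,0,0,0,0,0],[0,0,0,0,0,0,0]]'
python3 - <<'E'
from geo import *
from station import viewer
a=viewer.get_image("top")["img"][150:240,310:420,::-1];b=viewer.get_image("side")["img"][205:325,320:440,::-1]
cv2.imwrite("pics/m1.png",np.hstack([cv2.resize(a,(400,327),interpolation=2),cv2.resize(b,(400,400),interpolation=2)[:327]]))
todo(-1.42,P0+N*.016)
E
```

```text
t: 4.97
tool_pos: [0.5639, -0.0302, 0.1505]
tool_rot: [2.238, 1.546, 0.496]
contact_force: [0.4, 0.6, 0.8]
opening: 0.043
grip_force: 0.0
t: 5.35
tool_pos: [0.5686, -0.0318, 0.1464]
tool_rot: [2.235, 1.543, 0.5]
contact_force: [0.4, -0.7, 0.3]
opening: 0.0426
grip_force: 0.0
t 5.45 pos [ 0.5685 -0.0319  0.1467] q [-0.18 -0.33  2.17 -0.02  0.78  0.2 ] F [-0.2  0.3 -0.1] open 0.0427 grip 0.0
turn [ 0.02  0.01 -0.01] shift now [-0.03 -0.03  1.61] shift after turn [-0.03 -0.03  1.61]
```

View pics/m1.png

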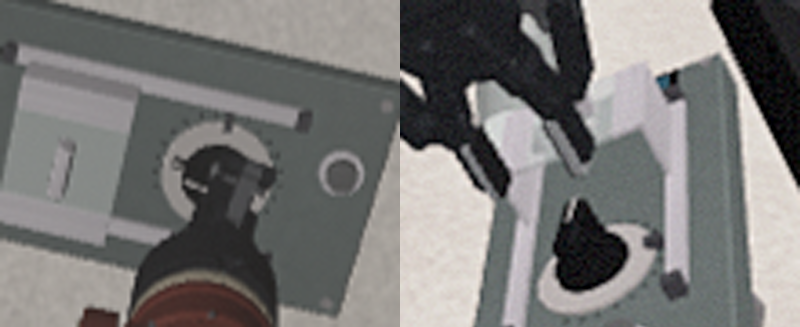

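Run:
```python
from geo import *
for n,x0,y0,k in(("side",320,205,400/120),("top",310,150,400/110)):
    d=cam(n)[0];K=np.array([[cam(n)[3],0,d["cx"]],[0,cam(n)[3],d["cy"]],[0,0,1]])
    pts=[P0+N*h for h in(0,.037,.064,.07)]+[np.array([.5685,-.0319,.1467])]
    b=.021*U
    pts+=[P0+N*.069+b,P0+N*.069-b]
    q=cv2.projectPoints(np.array(pts),d["rvec"],d["tvec"],K,None)[0][:,0]
    print(n,((q-[x0,y0])*k if n=="side" else (q-[x0,y0])*k).round(0).tolist())
```

```text
side [[193.0, 269.0], [163.0, 219.0], [141.0, 182.0], [135.0, 173.0], [142.0, 180.0], [172.0, 161.0], [102.0, 188.0]]
top [[215.0, 175.0], [213.0, 194.0], [212.0, 209.0], [212.0, 213.0], [211.0, 208.0], [220.0, 179.0], [203.0, 244.0]]
```

The picture shows the fingers straddling the bar. The TCP projects to (541,181) in the composite, and the fingertips' midpoint is at about (545,182). I'll descend and grip.

```bash
python3 -m jog '[[0,0,0,0,0,0.4,0],[0,0,0,0,0,0.6,0],[0,0,0,-0.03,-0.03,0.6,0],[0,0,0,0,0,0,0],[0,0,0,0,0,0,0]]' 
python3 -m jog '[[0,0,0,0,0,0,-0.5],[0,0,0,0,0,0,-1],[0,0,0,0,0,0,-1],[0,0,0,0,0,0,-1],[0,0,0,0,0,0,-1]]' 25
python3 -c "
from geo import *
todo(-1.42,P0+N*.016)"
```

```text
t: 6.08
tool_pos: [0.5906, -0.0375, 0.1035]
tool_rot: [2.236, 1.544, 0.498]
contact_force: [0.2, 0.2, -0.1]
opening: 0.0427
grip_force: 0.0
t: 6.7
tool_pos: [0.5913, -0.0377, 0.1047]
tool_rot: [2.234, 1.543, 0.5]
contact_force: [-2.7, -0.7, 4.9]
opening: 0.0137
grip_force: 29.1
t 6.70 pos [ 0.5913 -0.0377  0.1047] q [-0.18 -0.2   2.14 -0.02  0.68  0.2 ] F [-2.7 -0.7  4.9] open 0.0137 grip 29.08303052186966
turn [ 0.02  0.01 -0.01] shift now [-0.   -0.01  0.01] shift after turn [-0.   -0.01  0.01]
```

```bash
python3 -m jog '[[0,0,0.4,0,0,-0.04,-1],[0,0,0.9,0,0,0,-1],[0,0,0.95,0,0,0,-1],[0,0,0.95,0,0,0,-1],[0,0,0.95,0,0,0,-1]]' 
python3 -m jog '[[0,0,0.95,0,0,0,-1],[0,0,0.95,0,0,0,-1],[0,0,0.95,0,0,0,-1],[0,0,0.95,0,0,0,-1],[0,0,0.95,0,0,0,-1]]' 
python3 -c "
from geo import *
todo(-.045,P0+N*.016)"
```

```text
t: 7.32
tool_pos: [0.5911, -0.0375, 0.1046]
tool_rot: [2.526, 1.132, 0.602]
contact_force: [11.0, -2.6, -5.3]
opening: 0.0135
grip_force: 27.0
t: 7.95
tool_pos: [0.591, -0.0374, 0.1046]
tool_rot: [2.777, 0.604, 0.698]
contact_force: [9.9, -0.6, -4.6]
opening: 0.0131
grip_force: 27.0
t 7.95 pos [ 0.591  -0.0374  0.1046] q [-0.18 -0.2   2.14 -0.02  0.68  0.97] F [ 9.9 -0.6 -4.6] open 0.0131 grip 27.012625336647034
turn [ 0.02 -0.03  6.8 ] shift now [-0.    0.01  0.01] shift after turn [0.   0.01 0.01]
```

```bash
python3 -m jog '[[0,0,0.95,0,0,0,-1],[0,0,0.95,0,0,0,-1],[0,0,0.95,0,0,0,-1],[0,0,0.95,0,0,0,-1],[0,0,0.95,0,0,0,-1]]' 
python3 -m jog '[[0,0,0.95,0,0,0,-1],[0,0,0.9,0,0,0,-1],[0,0,0.2,0,0,0,-1],[0,0,0,0,0,0,-1],[0,0,0,0,0,0,-1]]'  
python3 -c "
from geo import *
todo(-.045,P0+N*.016)"
```

```text
t: 8.57
tool_pos: [0.591, -0.0372, 0.1046]
tool_rot: [2.93, 0.02, 0.771]
contact_force: [10.5, 0.3, -4.9]
opening: 0.0132
grip_force: 27.0
t: 9.2
tool_pos: [0.591, -0.0372, 0.1045]
tool_rot: [2.961, -0.241, 0.794]
contact_force: [9.8, 0.0, -5.1]
opening: 0.0132
grip_force: 27.0
t 9.20 pos [ 0.591  -0.0372  0.1045] q [-0.18 -0.2   2.14 -0.02  0.68  1.57] F [ 9.8  0.  -5.1] open 0.0132 grip 27.0355823636055
turn [ 0.   -0.03  0.03] shift now [0.   0.01 0.01] shift after turn [0.   0.01 0.01]
```

```bash
python3 -m jog '[[0,0,0,0,0,0,-0.5],[0,0,0,0,0,0,0],[0,0,0,0,0,0,0],[0,0,0,0,0,-0.4,0],[0,0,0,0,0,-0.9,0]]' 
python3 -m jog '[[0,0,0,-0.3,0,-1,0],[0,0,0,-0.5,0,-1,0],[0,0,0,-0.5,0,-0.4,0],[0,0,0,0,0,0,0]]'
python3 - <<'E'
from geo import *
from station import viewer
import pickle
ims=[]
for n,(a,b,c,d) in (("top",(170,225,335,405)),("side",(245,310,345,415))):
    D=viewer.get_image(n);pickle.dump(D,open(n+"2.pkl","wb"))
    ims.append(cv2.resize(D["img"][a:b,c:d,::-1],(400,int(400*(b-a)/(d-c))),interpolation=2))
h=min(i.shape[0] for i in ims);cv2.imwrite("pics/m2.png",np.hstack([i[:h] for i in ims]))
todo(-.045,P0+N*.016)
E
```

```text
t: 9.82
tool_pos: [0.5697, -0.0331, 0.1375]
tool_rot: [2.963, -0.24, 0.785]
contact_force: [-1.1, 0.2, 0.1]
opening: 0.0429
grip_force: 0.0
t: 10.32
tool_pos: [0.502, -0.0203, 0.1823]
tool_rot: [2.96, -0.239, 0.793]
contact_force: [-0.4, -0.7, -0.1]
opening: 0.0429
grip_force: 0.0
t 10.43 pos [ 0.5025 -0.0206  0.1814] q [-0.18 -0.58  2.28 -0.02  0.92  1.56] F [ 0.4  0.1 -0.4] open 0.0426 grip 0.0
turn [ 0.01 -0.01  0.04] shift now [1.32 0.   3.73] shift after turn [1.32 0.   3.73]
```

View pics/m2.png

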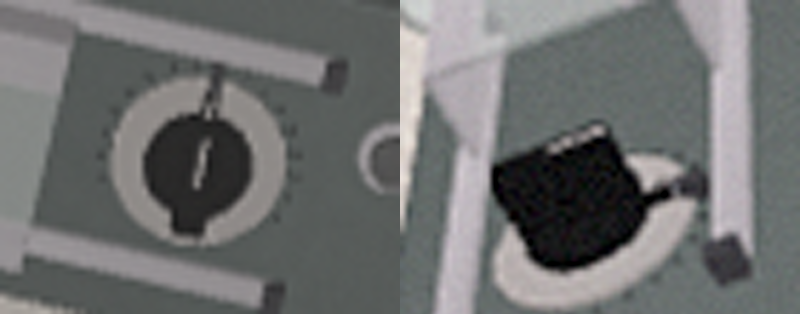

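Run:
```python
import cv2,pickle,numpy as np
t=pickle.load(open("top2.pkl","rb"))["img"][178:203,360:385,::-1];s=pickle.load(open("side2.pkl","rb"))["img"][265:290,380:405,::-1]
cv2.imwrite("pics/m3.png",np.hstack([cv2.resize(i,(400,400),interpolation=cv2.INTER_CUBIC) for i in(t,s)]))
```

```text
(no output)
```

View pics/m3.png

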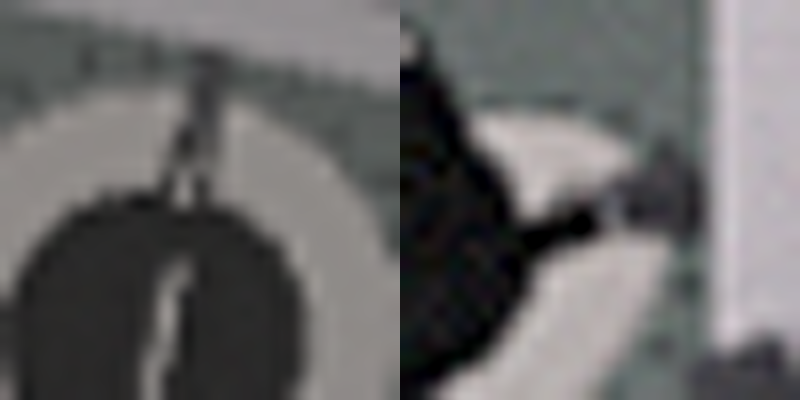

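The nose and mark line up. In the top view both directions from the bezel centre are about 0.20 rad, and in the side view the nose runs straight into the mark. Next I'll locate the tab.

Run:
```python
from geo import *
np.set_printoptions(precision=1,suppress=True)
def at(n,px,nn,off):
    P=plane(n,px,P0+nn*off,nn)-P0;return 1e3*np.array([P@U,P@Y,P@N])
print("top edge R top",at("top",tc(365,232),N,.044),at("top",tc(335,385),N,.044))
print("top edge L top",at("top",tc(210,195),N,.044),at("top",tc(170,390),N,.044))
for p in((267,292),(255,375),(243,365),(276,300)):print("tab",at("top",tc(*p),N,.068))
for p in((158,82),(225,65),(243,97),(178,128),(200,97)):print("tab side face",at("side",sc(*p),Y,.095))
for p in((310,140),(125,200)):print("cover R edge side",at("side",sc(*p),N,.044))
todo(-.045,P0+N*.10+Y*.098)
```

```text
top edge R top [52.2 59.5 44. ] [-19.4  57.1  44. ]
top edge L top [ 52.6 128.6  44. ] [-39.8 129.2  44. ]
tab [23.7 94.4 68. ]
tab [-14.5  92.   68. ]
tab [-11.2  98.   68. ]
tab [21.1 89.9 68. ]
tab side face [-12.2  95.   68.6]
tab side face [17.4 95.  64.3]
tab side face [17.3 95.  46.8]
tab side face [-14.9  95.   44.3]
tab side face [ 0.7 95.  54.4]
cover R edge side [47.9 45.5 44. ]
cover R edge side [-36.8  53.1  44. ]
t 10.43 pos [ 0.5 -0.   0.2] q [-0.2 -0.6  2.3 -0.   0.9  1.6] F [ 0.4  0.1 -0.4] open 0.0426 grip 0.0
turn [ 0. -0.  0.] shift now [ 1.5 -3.3  0.9] shift after turn [ 1.5 -3.3  0.9]
```

```bash
python3 -m jog '[[0,0,0,0.2,-0.4,0,0],[0,0,0,0.4,-0.8,0,0],[0,0,0,0.4,-0.9,0,0],[0,0,0,0.4,-0.8,0.4,0],[0,0,0,0.15,-0.3,0.4,0]]' 
python3 -m jog '[[0,0,0,0,0,0,0],[0,0,0,0,0,0,0]]'
python3 - <<'E'
from geo import *
from station import viewer
a=viewer.get_image("top")["img"][150:240,290:400,::-1];b=viewer.get_image("side")["img"][205:325,320:440,::-1]
cv2.imwrite("pics/m4.png",np.hstack([cv2.resize(a,(400,327),interpolation=2),cv2.resize(b,(400,400),interpolation=2)[:327]]))
todo(-.01,P0+N*.049+Y*.095+U*.002)
E
```

```text
t: 11.05
tool_pos: [0.5714, 0.0667, 0.1807]
tool_rot: [2.962, -0.238, 0.788]
contact_force: [-1.2, -0.5, 0.2]
opening: 0.0424
grip_force: 0.0
t: 11.3
tool_pos: [0.5698, 0.0651, 0.1805]
tool_rot: [2.961, -0.24, 0.787]
contact_force: [-1.0, 1.2, -0.1]
opening: 0.0427
grip_force: 0.0
t 11.40 pos [0.5699 0.065  0.1812] q [ 0.05 -0.34  2.11 -0.17  0.86  1.86] F [ 0.6 -0.8 -0.5] open 0.0427 grip 0.0
turn [0.02 0.   0.44] shift now [0.   0.03 1.82] shift after turn [0.   0.03 1.82]
```

View pics/m4.png

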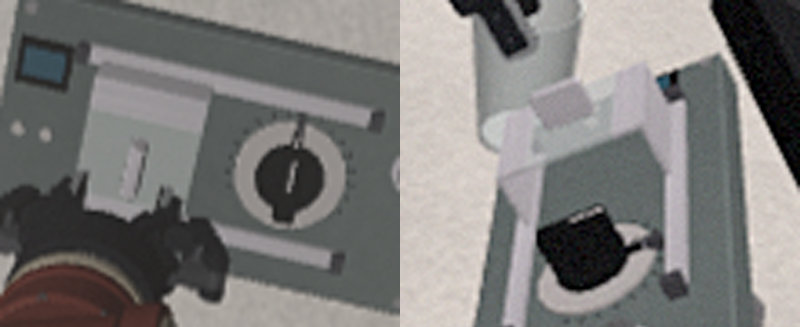

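The view shows the fingers on either side of the tab, with the tab at (133,168) in the left panel. I'll turn to square, descend and grip.

```bash
python3 -m jog '[[0,0,0.44,0,0,0.4,0],[0,0,0,0,0.03,0.7,0],[0,0,0,0,0,0.7,0],[0,0,0,0,0,0,0],[0,0,0,0,0,0,0]]' 
python3 -m jog '[[0,0,0,0,0,0,-0.4],[0,0,0,0,0,0,-0.5],[0,0,0,0,0,0,-0.6],[0,0,0,0,0,0,-0.7],[0,0,0,0,0,0,-1]]' 25
python3 -m jog '[[0,0,0,0,0,0,-1],[0,0,0,0,0,0,-1]]'
python3 -c "
from geo import *
todo(-.01,P0+N*.049-Y*0+U*.002)"
```

```text
t: 12.02
tool_pos: [0.5963, 0.0587, 0.1352]
tool_rot: [2.965, -0.298, 0.795]
contact_force: [-1.1, -0.5, 1.0]
opening: 0.0428
grip_force: 0.0
t: 12.65
tool_pos: [0.5961, 0.0589, 0.1344]
tool_rot: [2.965, -0.299, 0.793]
contact_force: [-2.7, 0.4, 1.9]
opening: 0.0095
grip_force: 26.5
t: 12.9
tool_pos: [0.5961, 0.0589, 0.1344]
tool_rot: [2.965, -0.298, 0.793]
contact_force: [-3.8, 1.1, 3.2]
opening: 0.0093
grip_force: 26.7
t 12.90 pos [0.5961 0.0589 0.1344] q [ 0.03 -0.21  2.09 -0.18  0.76  1.9 ] F [-3.8  1.1  3.2] open 0.0093 grip 26.712521016597748
turn [ 0.01  0.01 -0.  ] shift now [-0.02  3.18  0.02] shift after turn [-0.02  3.18  0.02]
```

```bash
python3 -m jog '[[0,0,0,0,0.1,0,-1],[0,0,0,0,0.2,0,-1],[0,0,0,0,0.3,0,-1],[0,0,0,0,0.3,0,-1],[0,0,0,0,0.3,0,-1]]'
python3 -m jog '[[0,0,0,0,0.3,0,-1],[0,0,0,0,0.3,0,-1],[0,0,0,0,0.3,0,-1],[0,0,0,0,0.3,0,-1],[0,0,0,0,0.3,0,-1]]'
python3 -c "
from geo import *
todo(-.01,P0+N*.049-Y*0+U*.002)"
```

```text
t: 13.52
tool_pos: [0.5886, 0.0237, 0.1343]
tool_rot: [2.966, -0.298, 0.792]
contact_force: [-4.3, 5.4, 3.4]
opening: 0.0095
grip_force: 26.8
t: 14.15
tool_pos: [0.5792, -0.0204, 0.1344]
tool_rot: [2.967, -0.298, 0.791]
contact_force: [-5.8, 4.9, 4.4]
opening: 0.0095
grip_force: 27.1
t 14.15 pos [ 0.5792 -0.0204  0.1344] q [-0.15 -0.28  2.15 -0.05  0.75  1.65] F [-5.8  4.9  4.4] open 0.0095 grip 27.071581184864044
turn [ 0.    0.03 -0.  ] shift now [0.   0.48 0.02] shift after turn [0.   0.48 0.02]
```

```bash
python3 -m jog '[[0,0,0,0,0.15,0,-1],[0,0,0,0,0.1,0,-1],[0,0,0,0,0.1,0,-1],[0,0,0,0,0,0,-1]]'
python3 -m jog '[[0,0,0,0,0.07,0,-1],[0,0,0,0,0,0,-1]]'
python3 -m jog '[[0,0,0,0,0.07,0,-1],[0,0,0,0,0,0,-1]]'
python3 -m jog '[[0,0,0,0,0.07,0,-1],[0,0,0,0,0,0,-1]]'
python3 -c "
from geo import *
todo(-.01,P0+N*.049-Y*0+U*.002)"
```

```text
t: 14.65
tool_pos: [0.577, -0.0308, 0.1344]
tool_rot: [2.966, -0.298, 0.79]
contact_force: [-7.1, 2.8, 5.1]
opening: 0.0092
grip_force: 27.2
t: 14.9
tool_pos: [0.5766, -0.0327, 0.1343]
tool_rot: [2.967, -0.298, 0.79]
contact_force: [-6.4, 3.8, 4.7]
opening: 0.009
grip_force: 27.2
t: 15.15
tool_pos: [0.5763, -0.0341, 0.1344]
tool_rot: [2.968, -0.298, 0.791]
contact_force: [-6.4, 6.6, 4.7]
opening: 0.0093
grip_force: 27.1
t: 15.4
tool_pos: [0.5762, -0.0343, 0.1343]
tool_rot: [2.971, -0.299, 0.793]
contact_force: [-2.8, 14.0, 4.2]
opening: 0.0094
grip_force: 26.9
t 15.40 pos [ 0.5762 -0.0343  0.1343] q [-0.18 -0.29  2.16 -0.01  0.75  1.59] F [-2.8 14.   4.2] open 0.0094 grip 26.90158635377884
turn [-0.05  0.02 -0.02] shift now [0.01 0.01 0.02] shift after turn [0.01 0.01 0.02]
```

```bash
python3 -m jog '[[0,0,0,0,0.06,0,-1],[0,0,0,0,0,0,-1]]'
python3 -m jog '[[0,0,0,0,0,0,-0.5],[0,0,0,0,0,0,-0.2],[0,0,0,0,0,0,0],[0,0,0,0,0,-0.4,0],[0,0,0,0,0,-0.9,0]]'
python3 -m jog '[[0,0,0,0,0,-1,0],[0,0,0,-0.5,0,-1,0],[0,0,0,-0.8,0,-1,0],[0,0,0,-0.8,0,-0.3,0],[0,0,0,-0.3,0,0,0]]'
python3 -m jog '[[0,0,0,0,0,0,0],[0,0,0,0,0,0,0]]'
python3 - <<'E'
from geo import *
from station import viewer
import pickle
ims=[]
for n,(a,b,c,d) in (("top",(140,245,270,440)),("side",(200,400,240,440))):
    D=viewer.get_image(n);pickle.dump(D,open(n+"3.pkl","wb"))
    ims.append(cv2.resize(D["img"][a:b,c:d,::-1],(int((d-c)*500/(b-a)) if n=="side" else 400,500 if n=="side" else 247),interpolation=2)) 
ims[0]=cv2.copyMakeBorder(ims[0],0,253,0,0,0)
cv2.imwrite("pics/m5.png",np.hstack(ims)[:, :800])
E
```

```text
t: 15.65
tool_pos: [0.5762, -0.0344, 0.1344]
tool_rot: [2.974, -0.3, 0.795]
contact_force: [0.3, 22.5, 2.8]
opening: 0.0092
grip_force: 26.9
t: 16.27
tool_pos: [0.5561, -0.0348, 0.168]
tool_rot: [2.966, -0.298, 0.789]
contact_force: [0.1, -0.0, 0.9]
opening: 0.0427
grip_force: 0.0
t: 16.9
tool_pos: [0.4471, -0.0119, 0.2194]
tool_rot: [2.964, -0.297, 0.797]
contact_force: [0.3, -0.2, -0.1]
opening: 0.0427
grip_force: 0.0
t: 17.15
tool_pos: [0.448, -0.0121, 0.2183]
tool_rot: [2.965, -0.298, 0.792]
contact_force: [0.5, -0.5, -0.1]
opening: 0.0428
grip_force: 0.0
```

View pics/m5.png

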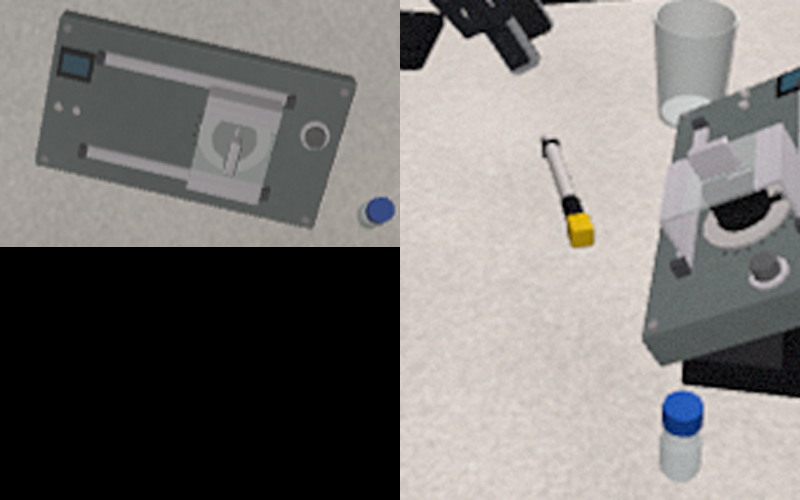

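The cover sits against the right-hand rail ends: the tab is at (233,150), over the knob, and the stops are at (290,102) and (265,193). The beaker, vial and probe look undisturbed, and the arm is clear.

```bash
python3 -c "
from station import finish_job
print(finish_job())"
```

```text
the job is handed in; nothing more can be done
None
```

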